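# Free the seized keeper lever and hang the column in its holder

## Task

The orange lever on the column holder has seized: break it loose with a short firm push and swing it round to its stop, so that the steel keeper bar stands clear of the hooks. Then hang the steel chromatography column in the two blue side-opening hooks: in through the mouths from the open side and down behind the lips, so that it lies at the bottom of both throats. Leave the keeper open, let go of the column, and leave the other things on the table where they are.

Things in the scene. Friction and masses are not known exactly. Their poses are not given: they have to be found in the camera images.
- holder: Column holder bolted to the worktop; place and yaw vary. Aluminium base plate 10 mm thick (own x -62 to +53, y -180 to +90 mm) with two blue C-shaped hooks, 114 mm tall, 8 mm thick plates centred at own y -48 and +48 mm, mouths towards own -x. Origin: on the worktop under the middle between the throats; z up. Nothing stands between the hooks (own y -44 to +44) above the base plate.
- keeper (a joint): Angle (rad) of the lever and keeper bar, which turn together on an upright shaft: 0 = shut, as found; grows counter-clockwise seen from above, to the open stop at 1.9. Seized at 0: needs up to 0.9 N m (14 N at 65 mm) at about 0.1 rad, less up to 0.32 rad; let go before that it goes back. Then it snaps loose, runs on to about 0.65, turns freely (0.03 N m) and stays where left.
- pivot (a point): On the shaft's axis at the lever's mid-height, 119 mm above the worktop, at holder x -30, y -145 mm, over a grey post of radius 33 mm. Orange hub: radius 17 mm, top at 128 mm. Steel keeper bar below the lever: 12 x 12 mm, 115 mm long, z 84 to 96 mm; shut it points along the holder's +y and bars one hook's mouth; open it points to the holder's -x, 19 degrees turned to -y.
- lever_tip (a point): Centre of the round end (radius 11 mm) of the orange lever, 80 mm from the shaft. The lever is a level straight bar 13 mm wide, z 112 to 126 mm, to be pushed sideways or pinched. Shut it points to the holder's -x, 15 degrees turned to +y (75 degrees counter-clockwise of the keeper bar); open it points to the holder's -y, 4 degrees past. It moves with the lever.
- column_mid (a point): Middle of the loose steel column, 190 mm long along its own y, 0.14 kg, lying on the worktop. Own y -63 to +63 mm is a rod 8 mm wide, 9 mm high, gripped in the middle and resting in the hooks; the 16 mm thick end fittings go outside the hooks. Point on the rod's axis, 8.5 mm above the worktop at the start, 64.5 mm when it lies on the throat floors. Ends are alike.
- seat (a point): Fixed point of the holder, with the holder's axes, at holder x 0, y 0, z 64.5 mm: where the column's middle is when it hangs right, its own y along this y, either way round.
- timer: White digital timer, 62 x 62 x 19 mm, loose on the table; leave it alone.
- fittings_dish: Clear dish of small fittings, 60 mm across, 14 mm high, loose on the table; leave it alone.
- lab_notebook: Ring-bound notebook, 210 x 153 x 16 mm, loose on the table; leave it alone.
- mouth (a point): Middle between the two hooks' mouths, holder's axes: holder x -13, y 0, z 90 mm. Each hook, in holder x and z (mm): throat x -7 to +7, floor at z 60; rounded lip in front, x -19 to -7, top at z 76; roof x -19 to +27, z 104 to 114; back spine x +7 to +27. The roofs bar the way from above: the rod goes in over the lips and under the roofs along own +x, then down 16 mm.

How it is judged:
By the outcome, as a careful person would: the job done as asked, in the order asked, and still so for the second after the job is handed in, with the robot touching nothing.
It also fails if it takes over 72 s, if anything falls off the work surface, if the arm or the gripper's body presses on something with over 40 N, if the wrist force passes 120 N, or if a joint passes its speed limit or range.

## Robot

A 7-joint arm with a two-finger parallel gripper is mounted at the origin on a cart in front of the work surface, level with it; the furniture and walls round the work are solid. World frame = base frame: x ahead of the robot, y to its left, z up, the work surface at z = 0. Lengths are in m, angles in rad, forces in N, time in s.
With the tool pointing down it reaches from about 0.4 to 0.875 m from the base axis. Payload 19.3 kg.
Tool frame: the origin (TCP) lies midway between the tips of the shut fingers; the grasp point (between the pads) lies bot.pinch_z behind it (bot.pinch_z is the distance from the TCP to the grasp point, in m); z points along the fingers, y is the line along which they close (so a half turn about z gives the same grasp; the last joint's range is limited). The gripper opens to 85 mm and grips with 20 to 120 N. Pads are 22 mm wide; open, the fingers measure 114 mm over their backs; the gripper's body (76 mm by 85 mm) begins 54 mm behind the grasp point. The pads swing forward as they close: fully open they stand 13 mm farther back than shut.
Start: joints at [-1.244, 0.521, -0.036, 1.599, 0.021, 1.021, -0.113], TCP at [0.242, 0.576, 0.194] pointing down, gripper open.
Joint ranges: [-2.91, 2.91], [-0.3, 2.13], [-1.5, 1.42], [0.17, 2.43], [-1.26, 4.41], [0.16, 1.93], [-2.52, 2.52]. Speed limits (rad/s): [1.89, 1.89, 2.39, 2.39, 3.01, 3.01, 3.01].

## Interface

Orientations are given as [roll, pitch, yaw] about the fixed x, y, z axes, in that order (R = Rz(yaw) Ry(pitch) Rx(roll)).
In Python, from workcell import readout, grab_frame, camera_info, workorder, bot gives the robot as it stands. The module is installed in compiled form; this text tells all that it offers.
- The arm moves only by the tool drive_tool, never from a script. Its argument "targets" is a list of rows, each an object of numbers: "dx", "dy", "dz": the shift along the tool's x, y, z as a fraction of full scale; "yaw": the turn about the tool's z as a fraction of full scale; "fingers": the closure, from 0 (fully open) to 1 (shut). In form: [{"dx": .., "dy": .., "dz": .., "yaw": .., "fingers": ..}, ...]. A call has 1 to 20 rows; each row shifts and turns the commanded pose from where the row before left it, along the tool's axes as they then stand; what a row does not reach is not made up. Full scale, the value 1, is 0.1 m for a shift and 90 degrees for a turn. A row lasts 1/10 s, in which the tool goes at most 50 mm and 8.59 degrees, less where a joint would pass 70% of its speed; a pose out of reach is approached as far as the arm can. A call with a number of a shift or a turn outside -1 to 1 is refused whole. A call with a gripper value outside its range is refused whole. The fingers move at their own pace and stop on an object; "squeeze" is the grip in N (left out, the last holds). Time passes only in rows, so rows that do not move let the fingers close. It gives the time, the measured TCP pose, the force, the opening and the grip force at its end, in the units of the state.
- readout.observe(): the state, without advancing time (a new reading comes with each control period).
- grab_frame(name): name is "scene" or "side" or "wrist"; returns the picture (384x512x3 uint8, blue, green, red); there is no depth.
- camera_info(name): a dict with "fx", "fy", "cx", "cy" (pixels), "T" (4x4, takes a point from camera to world coordinates); the wrist camera has in their place "hand_eye" (4x4, takes a point from camera to tool coordinates, whose origin is the TCP and whose axes are the flange's). Camera axes: x right, y up, looking along -z (the intrinsics and any distortion apply to the point x, -y, -z); pixel columns grow to the right and rows downward; lengths in m; the calibration is good to about 2 mm. The wrist camera is an equidistant fisheye: a pixel r from the principal point sees the ray r / f radians off the axis. A picture is of the moment at which its call begins: read the wrist's pose just before it. camera_info takes no time and is no camera call.
- workorder.job_done(): hands the job in; it is judged then, once.
The state is a dict: "clock": time; "qpos": joint angles; "qd": joint speeds; "joint_efforts": joint torques, N m; "position": TCP position; "tool_rot": TCP orientation; "force": force on the tool from outside, world axes, zero at the start; "moment": the same for the moment, N m; "grip_width": finger opening in m; "finger_force": force on a finger pad.
Only numpy, scipy, OpenCV 4.12 (cv2) and the standard library are available. Lean on these libraries where they do the work, as an engineer would, in place of code of your own. Each camera call takes 0.05 s, during which the arm holds its last target. There are 200 camera calls.

## Working session

There is one attempt and no reset: what is moved stays moved. The work goes in short steps, Python scripts to look and compute and a tool call to move; the robot and the scene stay as the last step left them, time stands still between calls to the robot, and variables do not carry over. Pictures are saved under pics/ and viewed, at most 10 in all, crops included, and the job is handed in when it is done.

Besides the shell and the picture viewer there is one more tool, called after "Request:" in YAML: its name, and indented under it one key for each argument. drive_tool: Moves the arm, as the interface text tells. Shift numbers are shares of 0.1 m and turn numbers shares of 90 degrees, none past 1 either way. Its arguments: {"type":"object","properties":{"targets":{"type":"array","items":{"type":"object","properties":{"dx":{"type":"number","minimum":-1,"maximum":1},"dy":{"type":"number","minimum":-1,"maximum":1},"dz":{"type":"number","minimum":-1,"maximum":1},"yaw":{"type":"number","minimum":-1,"maximum":1},"fingers":{"type":"number"}}}},"squeeze":{"type":"number"}},"required":["targets"]}

```bash
mkdir -p pics; python3 - <<'E'
from workcell import readout, grab_frame, camera_info, bot
import cv2, numpy as np
np.set_printoptions(precision=4,suppress=True)
s=readout.observe(); print(s); print(bot.pinch_z)
for n in ("scene","side","wrist"):
    i=camera_info(n); print(n,i); f=grab_frame(n); cv2.imwrite(f"pics/{n}0.png",f)
a=cv2.imread("pics/scene0.png");b=cv2.imread("pics/side0.png")
E
```

```text
{'clock': 0.0, 'qpos': array([-1.2442,  0.522 , -0.0363,  1.6   ,  0.0212,  1.0211, -0.1128]), 'qd': array([-0.001 ,  0.0005,  0.0009, -0.0004,  0.0002,  0.0003, -0.0005]), 'joint_efforts': array([ -0.0014, -92.708 ,   1.9791, -36.9945,   0.0177,   0.0079,
         0.    ]), 'position': array([0.2414, 0.5761, 0.1936]), 'tool_rot': array([-3.1405,  0.0001,  2.7447]), 'force': array([-0.6029,  0.1754, -0.5368]), 'moment': array([ 0.0164,  0.0096, -0.0011]), 'finger_force': 0.0, 'grip_width': 0.08520323854029695}
0.0187
scene {'fx': 357.1330874951147, 'fy': 357.1330874951147, 'cx': 256.9390095773743, 'cy': 188.24833148281775, 'T': array([[ 0.7882,  0.3982, -0.4692,  0.12  ],
       [-0.6153,  0.5243, -0.5887, -0.2503],
       [ 0.0116,  0.7527,  0.6582,  0.6916],
       [ 0.    ,  0.    ,  0.    ,  1.    ]])}
side {'fx': 455.5540022947123, 'fy': 455.5540022947123, 'cx': 251.6237357476422, 'cy': 183.1532796688134, 'T': array([[-0.9985,  0.0064, -0.055 ,  0.4826],
       [-0.0525, -0.4293,  0.9016,  1.3681],
       [-0.0178,  0.9032,  0.429 ,  0.6316],
       [ 0.    ,  0.    ,  0.    ,  1.    ]])}
wrist {'fx': 297.3186396354542, 'fy': 297.3186396354542, 'cx': 254.24357173777253, 'cy': 192.7836305087221, 'hand_eye': array([[ 0.0005,  0.945 ,  0.327 ,  0.0845],
       [ 1.    , -0.0008,  0.0009, -0.0003],
       [ 0.0011,  0.327 , -0.945 , -0.1792],
       [ 0.    ,  0.    ,  0.    ,  1.    ]])}
```

View pics/scene0.png

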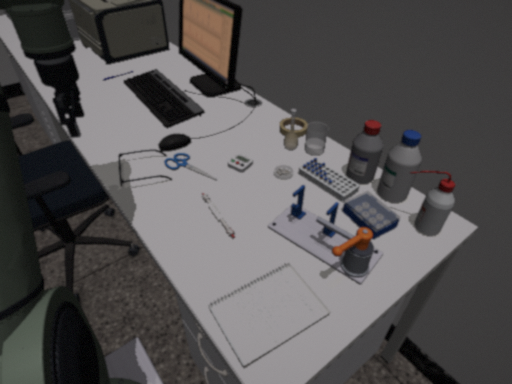

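View pics/side0.png

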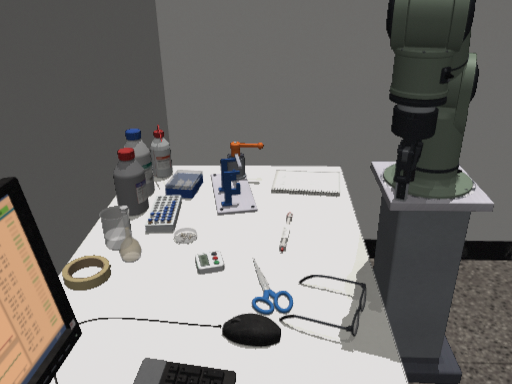

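The scene camera shows the holder at about (325,235), the lever at about (350,243), the column from (205,197) to (233,234) and the notebook at (268,310). The side camera shows the column at (286,232) and the lever at (247,146). I'll zoom in next.

```bash
python3 - <<'E'
import cv2
a=cv2.imread("pics/scene0.png");b=cv2.imread("pics/side0.png")
cv2.imwrite("pics/sc.png",cv2.resize(a[160:300,190:390],None,fx=4,fy=4,interpolation=cv2.INTER_CUBIC))
cv2.imwrite("pics/sd.png",cv2.resize(b[130:270,150:310],None,fx=4,fy=4,interpolation=cv2.INTER_CUBIC))
E
```

```text
(no output)
```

View pics/sc.png

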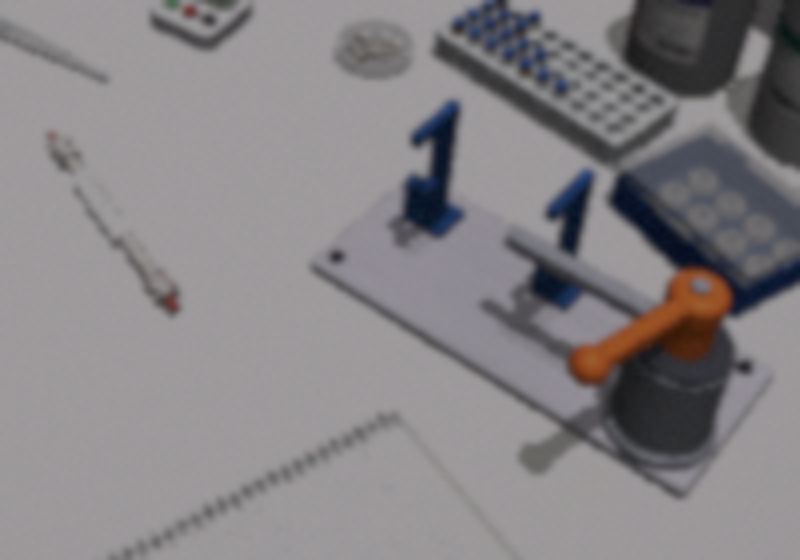

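View pics/sd.png

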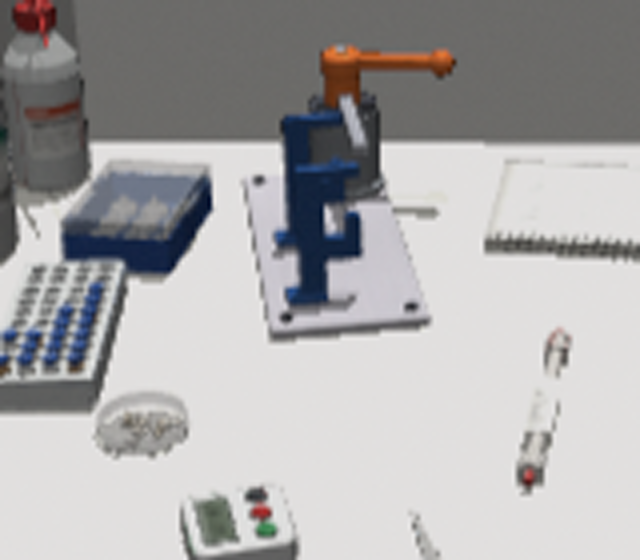

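The crops give usable points for the plate corners, hub, lever tip and column ends. I'll fit the poses with both cameras.

```bash
cat > h.py <<'E'
import numpy as np
from workcell import camera_info
from scipy.optimize import least_squares
def proj(n,P):
    i=camera_info(n); p=(np.atleast_2d(P)-i["T"][:3,3])@i["T"][:3,:3]
    return np.c_[i["cx"]+i["fx"]*p[:,0]/-p[:,2], i["cy"]-i["fy"]*p[:,1]/-p[:,2]]
def place(v,L):
    c,s=np.cos(v[2]),np.sin(v[2]); L=np.atleast_2d(L)
    return np.c_[v[0]+c*L[:,0]-s*L[:,1], v[1]+s*L[:,0]+c*L[:,1], L[:,2]]
def fit(sets,v0):
    f=lambda v: np.concatenate([(proj(n,place(v,L))-px).ravel() for n,L,px in sets])
    r=least_squares(f,v0,loss="soft_l1"); return r.x,f(r.x).reshape(-1,2)
E
python3 - <<'E'
from h import *
np.set_printoptions(precision=4,suppress=True)
S=lambda a:np.array(a)/4+[190,160]
D=lambda a:np.array(a)/4+[150,130]
tip=[-.1073,-.1243,.119]; hub=[-.03,-.145,.128]
c=lambda x,y:[x,y,.010]
sets=[("scene",np.array([c(-.062,.09),c(-.062,-.18),c(.053,-.18),hub,tip]),S([(312,262),(685,490),(772,373),(702,285),(590,362)])),
("side",np.array([c(.053,-.18),c(.053,.09),c(-.062,.09),hub,tip]),D([(246,182),(270,332),(430,319),(340,48),(443,62)]))]
for y0 in (0,.3): print(*fit(sets,[.6,.1,y0]))
e=np.array([[0,.095,.0085],[0,-.095,.0085]])
for ss in (1,-1):
  print(*fit([("scene",e,S([(50,133),(178,308)])),("side",e[:],D([(527,487),(560,331)]))],[.45,.1,0]))
E
```

```text
[0.6162 0.1539 0.2107] [[-1.1465 -0.3146]
 [-0.1053  0.5792]
 [ 0.5845 -1.2241]
 [-0.8365  0.4775]
 [-0.7818  0.9122]
 [-1.5867 -1.9357]
 [-0.3152 -0.8118]
 [-0.0135 -1.2821]
 [-0.3311  0.1048]
 [-1.0334 -0.2442]]
[0.6162 0.1539 0.2107] [[-1.1465 -0.3146]
 [-0.1053  0.5792]
 [ 0.5845 -1.2241]
 [-0.8365  0.4775]
 [-0.7818  0.9122]
 [-1.5867 -1.9357]
 [-0.3152 -0.8118]
 [-0.0135 -1.2821]
 [-0.3311  0.1048]
 [-1.0334 -0.2442]]
[ 0.458   0.3436 -0.1214] [[-0.1966 -0.03  ]
 [-0.6335 -0.0889]
 [-0.0792 -1.1946]
 [-0.558  -0.0198]]
[ 0.458   0.3436 -0.1214] [[-0.1966 -0.03  ]
 [-0.6335 -0.0889]
 [-0.0792 -1.1946]
 [-0.558  -0.0198]]
```

Request:
drive_tool:
  targets:
    - {"yaw": 0.0868,"fingers": 1}
    - {"yaw": 0.0868,"fingers": 1}
    - {"yaw": 0.0868,"fingers": 1}
    - {"yaw": 0.0868,"fingers": 1}
    - {"yaw": 0.0868,"fingers": 1}
    - {"yaw": 0.0868,"fingers": 1}
    - {"yaw": 0.0868,"fingers": 1}
    - {"yaw": 0.0868,"fingers": 1}
    - {"yaw": 0.0868,"fingers": 1}

```text
invalid input
```

Request:
drive_tool:
  targets:
    - {"dx": -0.322,"dy": 0.218,"fingers": 1}
    - {"dx": -0.322,"dy": 0.218,"fingers": 1}
    - {"dx": -0.322,"dy": 0.218,"fingers": 1}
    - {"dx": -0.322,"dy": 0.218,"fingers": 1}
    - {"dx": -0.322,"dy": 0.218,"fingers": 1}
    - {"dx": -0.322,"dy": 0.218,"fingers": 1}
    - {"dx": -0.322,"dy": 0.218,"fingers": 1}
    - {"dx": -0.322,"dy": 0.218,"fingers": 1}
    - {"dx": -0.322,"dy": 0.218,"fingers": 1}
    - {"dx": -0.322,"dy": 0.218,"fingers": 1}
    - {"dx": -0.322,"dy": 0.218,"fingers": 1}
    - {"dx": -0.322,"dy": 0.218,"fingers": 1}
    - {"dx": -0.322,"dy": 0.218,"fingers": 1}
    - {"dx": -0.322,"dy": 0.218,"fingers": 1}
    - {"dx": -0.322,"dy": 0.218,"fingers": 1}
    - {"dx": -0.322,"dy": 0.218,"fingers": 1}
    - {"fingers": 1}
    - {"fingers": 1}

```text
invalid input
```

Request:
drive_tool:
  targets:
    - {"dx": 0,"dy": 0,"dz": 0,"yaw": 0.0868,"fingers": 1}

```text
clock: 0.25
position: [0.2417, 0.5762, 0.1939]
tool_rot: [-3.141, -0.0, 2.608]
force: [0.4, -0.1, 0.3]
grip_width: 0.0732
finger_force: 0.0
```

All five fields are needed in every row.

Request:
drive_tool:
  targets:
    - {"dx": 0,"dy": 0,"dz": 0,"yaw": 0.0868,"fingers": 1}
    - {"dx": 0,"dy": 0,"dz": 0,"yaw": 0.0868,"fingers": 1}
    - {"dx": 0,"dy": 0,"dz": 0,"yaw": 0.0868,"fingers": 1}
    - {"dx": 0,"dy": 0,"dz": 0,"yaw": 0.0868,"fingers": 1}
    - {"dx": 0,"dy": 0,"dz": 0,"yaw": 0.0868,"fingers": 1}
    - {"dx": 0,"dy": 0,"dz": 0,"yaw": 0.0868,"fingers": 1}
    - {"dx": 0,"dy": 0,"dz": 0,"yaw": 0.0868,"fingers": 1}
    - {"dx": 0,"dy": 0,"dz": 0,"yaw": 0.0868,"fingers": 1}

```text
clock: 1.05
position: [0.2415, 0.5763, 0.194]
tool_rot: [-3.141, 0.0, 1.512]
force: [-0.5, -1.2, -0.4]
grip_width: 0.0003
finger_force: 0.0
```

Request:
drive_tool:
  targets:
    - {"dx": -0.322,"dy": 0.218,"dz": 0,"yaw": 0,"fingers": 1}
    - {"dx": -0.322,"dy": 0.218,"dz": 0,"yaw": 0,"fingers": 1}
    - {"dx": -0.322,"dy": 0.218,"dz": 0,"yaw": 0,"fingers": 1}
    - {"dx": -0.322,"dy": 0.218,"dz": 0,"yaw": 0,"fingers": 1}
    - {"dx": -0.322,"dy": 0.218,"dz": 0,"yaw": 0,"fingers": 1}
    - {"dx": -0.322,"dy": 0.218,"dz": 0,"yaw": 0,"fingers": 1}
    - {"dx": -0.322,"dy": 0.218,"dz": 0,"yaw": 0,"fingers": 1}
    - {"dx": -0.322,"dy": 0.218,"dz": 0,"yaw": 0,"fingers": 1}
    - {"dx": -0.322,"dy": 0.218,"dz": 0,"yaw": 0,"fingers": 1}
    - {"dx": -0.322,"dy": 0.218,"dz": 0,"yaw": 0,"fingers": 1}
    - {"dx": -0.322,"dy": 0.218,"dz": 0,"yaw": 0,"fingers": 1}
    - {"dx": -0.322,"dy": 0.218,"dz": 0,"yaw": 0,"fingers": 1}
    - {"dx": -0.322,"dy": 0.218,"dz": 0,"yaw": 0,"fingers": 1}
    - {"dx": -0.322,"dy": 0.218,"dz": 0,"yaw": 0,"fingers": 1}
    - {"dx": -0.322,"dy": 0.218,"dz": 0,"yaw": 0,"fingers": 1}
    - {"dx": -0.322,"dy": 0.218,"dz": 0,"yaw": 0,"fingers": 1}
    - {"dx": 0,"dy": 0,"dz": 0,"yaw": 0,"fingers": 1}
    - {"dx": 0,"dy": 0,"dz": 0,"yaw": 0,"fingers": 1}

```text
clock: 2.85
position: [0.5625, 0.0426, 0.1939]
tool_rot: [-3.141, 0.0, 1.516]
force: [0.1, -0.3, 1.0]
grip_width: -0.0003
finger_force: 0.0
```

```bash
cat >> h.py <<'E'
from workcell import readout, grab_frame
from scipy.spatial.transform import Rotation as Ro
import cv2
def wT(s):
    T=np.eye(4);T[:3,:3]=Ro.from_euler("xyz",s["tool_rot"]).as_matrix();T[:3,3]=s["position"]
    return T@camera_info("wrist")["hand_eye"]
def wproj(T,P):
    i=camera_info("wrist");p=(np.atleast_2d(P)-T[:3,3])@T[:3,:3]; q=np.c_[p[:,0],-p[:,1]];r=np.linalg.norm(q,axis=1)
    th=np.arctan2(r,-p[:,2]); return [i["cx"],i["cy"]]+q/r[:,None]*(th*i["fx"])[:,None]
def wfit(T,L,px,v0):
    f=lambda v:(wproj(T,place(v,L))-px).ravel()
    r=least_squares(f,v0,loss="soft_l1"); return r.x,f(r.x).reshape(-1,2)
E
python3 - <<'E'
from h import *
s=readout.observe(); f=grab_frame("wrist"); T=wT(s); np.save("T1.npy",T)
v=[.6162,.1539,.2107]
L=np.array([[-.1073,-.1243,.126],[-.03,-.145,.128],[-.062,.09,.01],[-.062,-.18,.01],[.053,-.18,.01],[.053,.09,.01],[-.019,-.044,.114],[-.019,.044,.114]])
p=wproj(T,place(v,L)); print(p.round(1))
g=cv2.resize(f,(768,576),interpolation=cv2.INTER_CUBIC)
for q in p*1.5: cv2.drawMarker(g,tuple(int(k) for k in q),(0,255,0),cv2.MARKER_CROSS,9,1)
cv2.imwrite("pics/w1.png",g)
E
```

```text
[[229.1 226. ]
 [315.7 226.3]
 [224.5  13.7]
 [280.6 216.9]
 [362.  195.5]
 [316.3  -6.5]
 [301.4 114.2]
 [275.4  18. ]]
```

View pics/w1.png

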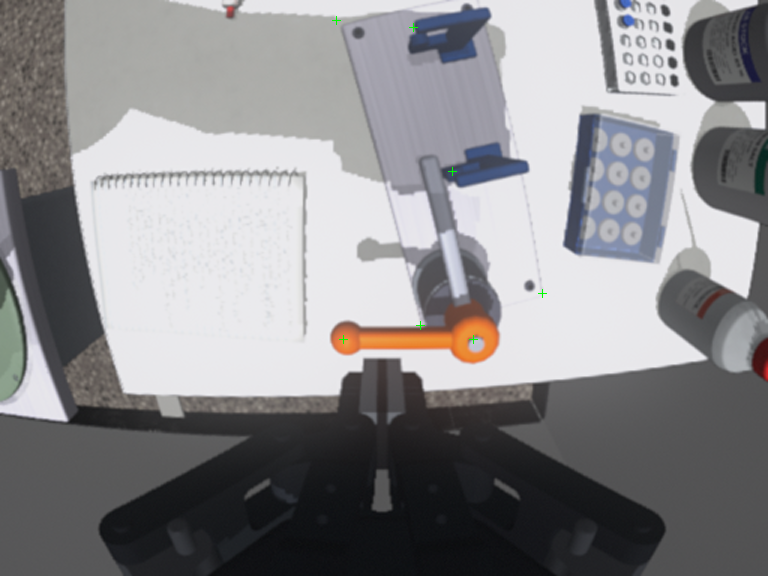

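The wrist view matches the fit within about 2 mm. Green crosses sit on the hub at (474,340) and the tip at (345,338), and the fingers are on the lever's +y side. I'll descend beside the lever.

Request:
drive_tool:
  targets:
    - {"dx": 0,"dy": 0,"dz": 0.25,"yaw": 0,"fingers": 1}
    - {"dx": 0,"dy": 0,"dz": 0.25,"yaw": 0,"fingers": 1}
    - {"dx": 0,"dy": 0,"dz": 0.25,"yaw": 0,"fingers": 1}
    - {"dx": 0,"dy": 0,"dz": 0.13,"yaw": 0,"fingers": 1}
    - {"dx": 0,"dy": 0,"dz": 0,"yaw": 0,"fingers": 1}
    - {"dx": -0.08,"dy": 0,"dz": 0,"yaw": 0,"fingers": 1}
    - {"dx": -0.04,"dy": 0,"dz": 0,"yaw": 0,"fingers": 1}
    - {"dx": 0,"dy": 0,"dz": 0,"yaw": 0,"fingers": 1}

```text
clock: 3.7
position: [0.5623, 0.0305, 0.1072]
tool_rot: [3.14, -0.0, 1.516]
force: [-0.4, -0.0, -0.5]
grip_width: 0.0001
finger_force: 0.0
```

Request:
drive_tool:
  targets:
    - {"dx": -0.04,"dy": 0,"dz": 0,"yaw": 0,"fingers": 1}
    - {"dx": -0.055,"dy": -0.018,"dz": 0,"yaw": -0.064,"fingers": 1}

```text
clock: 3.9
position: [0.5598, 0.0222, 0.1065]
tool_rot: [3.141, 0.0, 1.619]
force: [-1.0, -0.8, 0.0]
grip_width: 0.0
finger_force: 0.0
```

Request:
drive_tool:
  targets:
    - {"dx": -0.055,"dy": -0.018,"dz": 0,"yaw": -0.064,"fingers": 1}
    - {"dx": -0.055,"dy": -0.018,"dz": 0,"yaw": -0.064,"fingers": 1}
    - {"dx": -0.055,"dy": -0.018,"dz": 0,"yaw": -0.064,"fingers": 1}

```text
clock: 4.2
position: [0.5567, 0.0047, 0.1065]
tool_rot: [3.141, 0.0, 1.924]
force: [-0.3, 0.2, 0.3]
grip_width: 0.0002
finger_force: 0.0
```

Request:
drive_tool:
  targets:
    - {"dx": -0.055,"dy": -0.018,"dz": 0,"yaw": -0.064,"fingers": 1}
    - {"dx": -0.055,"dy": -0.018,"dz": 0,"yaw": -0.064,"fingers": 1}
    - {"dx": -0.055,"dy": -0.018,"dz": 0,"yaw": -0.064,"fingers": 1}
    - {"dx": -0.055,"dy": -0.018,"dz": 0,"yaw": -0.064,"fingers": 1}
    - {"dx": -0.055,"dy": -0.018,"dz": 0,"yaw": -0.064,"fingers": 1}
    - {"dx": -0.055,"dy": -0.018,"dz": 0,"yaw": -0.064,"fingers": 1}
    - {"dx": -0.055,"dy": -0.018,"dz": 0,"yaw": -0.064,"fingers": 1}
    - {"dx": -0.055,"dy": -0.018,"dz": 0,"yaw": -0.064,"fingers": 1}
    - {"dx": -0.055,"dy": -0.018,"dz": 0,"yaw": -0.064,"fingers": 1}
    - {"dx": -0.055,"dy": -0.018,"dz": 0,"yaw": -0.064,"fingers": 1}
    - {"dx": -0.055,"dy": -0.018,"dz": 0,"yaw": -0.064,"fingers": 1}
    - {"dx": -0.055,"dy": -0.018,"dz": 0,"yaw": -0.064,"fingers": 1}

```text
clock: 5.4
position: [0.593, -0.0499, 0.1065]
tool_rot: [-3.141, 0.0, 3.13]
force: [0.1, -0.4, 0.3]
grip_width: -0.0002
finger_force: 0.0
```

Request:
drive_tool:
  targets:
    - {"dx": -0.055,"dy": -0.018,"dz": 0,"yaw": -0.064,"fingers": 1}
    - {"dx": -0.03,"dy": -0.009,"dz": 0,"yaw": -0.032,"fingers": 1}
    - {"dx": 0,"dy": 0,"dz": 0,"yaw": 0,"fingers": 1}

```text
clock: 5.7
position: [0.6016, -0.0524, 0.1064]
tool_rot: [-3.142, 0.0, -3.006]
force: [0.1, 0.1, 0.4]
grip_width: -0.0003
finger_force: 0.0
```

```bash
python3 - <<'E'
from h import *
f=grab_frame("wrist")
cv2.imwrite("pics/w2.png",f)
E
```

```text
(no output)
```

View pics/w2.png

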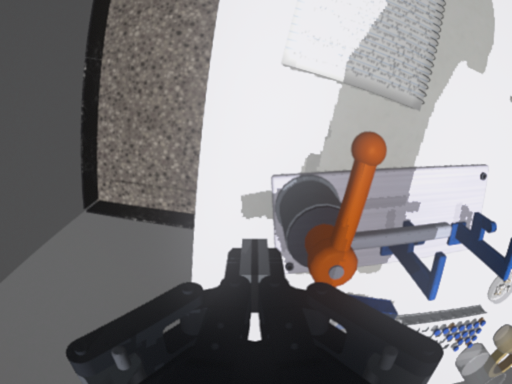

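The lever at (335,265)–(370,148) still points to the holder's -x and the keeper still bars the hook, so the lever is still shut. I'll check where the finger is relative to it.

```bash
python3 - <<'E'
from h import *
s=readout.observe(); T=wT(s)
print(wproj(T,s["position"]), wproj(T,place([.6162,.1539,.2107],[[-.1073,-.1243,.126],[-.03,-.145,.128]])))
print(wproj(np.load("T1.npy"),[.5625,.0426,.1939]))
print(s["position"],s["tool_rot"],s["qpos"])
E
```

```text
[[254.63995425 225.01458932]] [[376.61667105 150.70273976]
 [339.6953851  270.61081281]]
[[254.68878536 223.99923626]]
[ 0.60131528 -0.05231808  0.10631107] [-3.14155548e+00  1.25337800e-04 -3.00794733e+00] [ 0.07281154  0.5915736  -0.12177777  1.73289231  0.09259722  0.82257496
  1.61292914]
```

```bash
python3 - <<'E'
from h import *
s=readout.observe(); R=Ro.from_euler("xyz",s["tool_rot"]).as_matrix()
out=[]
for n in ("scene","side"):
    f=grab_frame(n); P=[s["position"],s["position"]-R[:,2]*.02,s["position"]-R[:,2]*.04]
    q=proj(n,P); c=q[0].astype(int); x0,y0=max(0,c[0]-60),max(0,c[1]-60)
    g=cv2.resize(f[y0:y0+100,x0:x0+100],(400,400),interpolation=cv2.INTER_CUBIC)
    if g.shape[1]!=400: g=cv2.resize(g,(400,400))
    for k in q: cv2.drawMarker(g,tuple(int(v) for v in ((k-[x0,y0])*4)),(0,255,0),cv2.MARKER_CROSS,11,1)
    out.append(g)
cv2.imwrite("pics/c3.png",np.hstack(out))
E
```

```text
(no output)
```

View pics/c3.png

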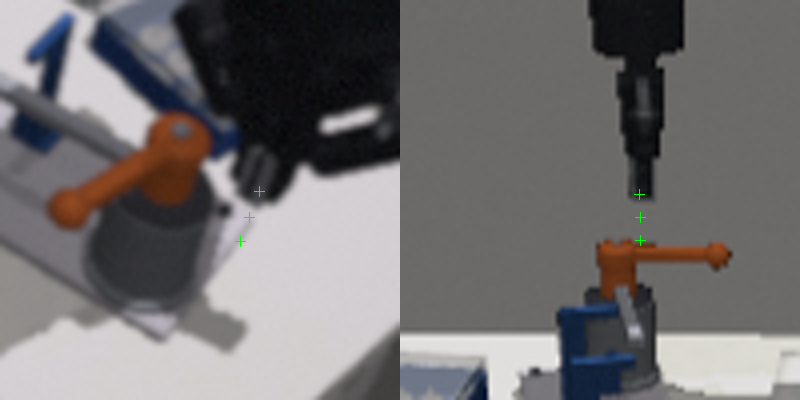

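The real fingertips are about 36 mm higher than the reported TCP: in the side view the tips are at row 199 and the TCP cross at row 240. The scene view agrees, so the fingers passed over the lever. I'll go back and push again, 36 mm lower.

Request:
drive_tool:
  targets:
    - {"dx": 0,"dy": 0,"dz": 0,"yaw": 0.086,"fingers": 1}
    - {"dx": 0,"dy": 0,"dz": 0,"yaw": 0.086,"fingers": 1}
    - {"dx": 0,"dy": 0,"dz": 0,"yaw": 0.086,"fingers": 1}
    - {"dx": 0,"dy": 0,"dz": 0,"yaw": 0.086,"fingers": 1}
    - {"dx": 0,"dy": 0,"dz": 0,"yaw": 0.086,"fingers": 1}
    - {"dx": 0,"dy": 0,"dz": 0,"yaw": 0.086,"fingers": 1}
    - {"dx": 0,"dy": 0,"dz": 0,"yaw": 0.086,"fingers": 1}
    - {"dx": 0,"dy": 0,"dz": 0,"yaw": 0.086,"fingers": 1}
    - {"dx": 0,"dy": 0,"dz": 0,"yaw": 0.086,"fingers": 1}
    - {"dx": 0,"dy": 0,"dz": 0,"yaw": 0.086,"fingers": 1}
    - {"dx": 0,"dy": 0,"dz": 0,"yaw": 0.086,"fingers": 1}
    - {"dx": 0,"dy": 0,"dz": 0,"yaw": 0.086,"fingers": 1}
    - {"dx": 0,"dy": 0,"dz": 0,"yaw": 0.086,"fingers": 1}
    - {"dx": 0.31,"dy": -0.143,"dz": 0,"yaw": 0,"fingers": 1}
    - {"dx": 0.31,"dy": -0.143,"dz": 0,"yaw": 0,"fingers": 1}
    - {"dx": 0.31,"dy": -0.143,"dz": 0,"yaw": 0,"fingers": 1}
    - {"dx": 0,"dy": 0,"dz": 0,"yaw": 0,"fingers": 1}
    - {"dx": 0,"dy": 0,"dz": 0,"yaw": 0,"fingers": 1}

```text
clock: 7.65
position: [0.563, 0.0437, 0.1065]
tool_rot: [3.141, -0.0, 1.522]
force: [0.4, -1.7, -1.0]
grip_width: -0.0001
finger_force: 0.0
```

Request:
drive_tool:
  targets:
    - {"dx": 0,"dy": 0,"dz": 0.15,"yaw": 0,"fingers": 1}
    - {"dx": 0,"dy": 0,"dz": 0.2,"yaw": 0,"fingers": 1}
    - {"dx": 0,"dy": 0,"dz": 0,"yaw": 0,"fingers": 1}

```text
clock: 7.95
position: [0.5621, 0.0417, 0.0695]
tool_rot: [-3.139, 0.001, 1.519]
force: [-0.8, 0.3, 0.1]
grip_width: -0.0004
finger_force: 0.0
```

Request:
drive_tool:
  targets:
    - {"dx": -0.08,"dy": 0,"dz": 0,"yaw": 0,"fingers": 1}
    - {"dx": -0.07,"dy": 0,"dz": 0,"yaw": 0,"fingers": 1}
    - {"dx": -0.055,"dy": -0.018,"dz": 0,"yaw": -0.064,"fingers": 1}

```text
clock: 8.25
position: [0.561, 0.0214, 0.0721]
tool_rot: [3.14, 0.0, 1.62]
force: [3.6, 3.7, -0.8]
grip_width: 0.0
finger_force: 2.3
```

Request:
drive_tool:
  targets:
    - {"dx": -0.055,"dy": -0.018,"dz": 0,"yaw": -0.064,"fingers": 1}
    - {"dx": -0.055,"dy": -0.018,"dz": 0,"yaw": -0.064,"fingers": 1}

```text
clock: 8.45
position: [0.5583, 0.0126, 0.0722]
tool_rot: [3.14, -0.002, 1.827]
force: [-0.6, 19.2, -1.7]
grip_width: 0.0
finger_force: 9.5
```

Request:
drive_tool:
  targets:
    - {"dx": -0.055,"dy": -0.018,"dz": 0,"yaw": -0.064,"fingers": 1}
    - {"dx": -0.055,"dy": -0.018,"dz": 0,"yaw": -0.064,"fingers": 1}
    - {"dx": -0.055,"dy": -0.018,"dz": 0,"yaw": -0.064,"fingers": 1}
    - {"dx": -0.055,"dy": -0.018,"dz": 0,"yaw": -0.064,"fingers": 1}

```text
clock: 8.85
position: [0.5602, -0.013, 0.0722]
tool_rot: [3.141, 0.001, 2.227]
force: [-0.0, 0.7, -0.4]
grip_width: -0.0004
finger_force: 0.4
```

Request:
drive_tool:
  targets:
    - {"dx": -0.055,"dy": -0.018,"dz": 0,"yaw": -0.064,"fingers": 1}
    - {"dx": -0.055,"dy": -0.018,"dz": 0,"yaw": -0.064,"fingers": 1}
    - {"dx": -0.055,"dy": -0.018,"dz": 0,"yaw": -0.064,"fingers": 1}
    - {"dx": -0.055,"dy": -0.018,"dz": 0,"yaw": -0.064,"fingers": 1}
    - {"dx": -0.055,"dy": -0.018,"dz": 0,"yaw": -0.064,"fingers": 1}
    - {"dx": -0.055,"dy": -0.018,"dz": 0,"yaw": -0.064,"fingers": 1}
    - {"dx": -0.055,"dy": -0.018,"dz": 0,"yaw": -0.064,"fingers": 1}

```text
clock: 9.55
position: [0.5837, -0.0452, 0.0721]
tool_rot: [-3.141, 0.001, 2.931]
force: [-1.6, -1.2, -0.2]
grip_width: -0.0001
finger_force: 0.4
```

Request:
drive_tool:
  targets:
    - {"dx": -0.055,"dy": -0.018,"dz": 0,"yaw": -0.064,"fingers": 1}
    - {"dx": -0.055,"dy": -0.018,"dz": 0,"yaw": -0.064,"fingers": 1}
    - {"dx": -0.055,"dy": -0.018,"dz": 0,"yaw": -0.064,"fingers": 1}
    - {"dx": -0.055,"dy": -0.018,"dz": 0,"yaw": -0.064,"fingers": 1}

```text
clock: 9.95
position: [0.6051, -0.0538, 0.0721]
tool_rot: [-3.14, 0.0, -2.95]
force: [-0.6, -1.2, -0.3]
grip_width: -0.0004
finger_force: 0.4
```

Request:
drive_tool:
  targets:
    - {"dx": -0.055,"dy": -0.018,"dz": 0,"yaw": -0.064,"fingers": 1}
    - {"dx": -0.02,"dy": -0.005,"dz": 0,"yaw": 0,"fingers": 1}

```text
clock: 10.15
position: [0.6132, -0.0543, 0.072]
tool_rot: [-3.14, 0.001, -2.852]
force: [-0.9, -0.9, 0.9]
grip_width: 0.0
finger_force: 0.3
```

Request:
drive_tool:
  targets:
    - {"dx": -0.03,"dy": 0,"dz": 0,"yaw": 0,"fingers": 1}
    - {"dx": -0.03,"dy": 0,"dz": 0,"yaw": 0,"fingers": 1}

```text
clock: 10.35
position: [0.6165, -0.0525, 0.0713]
tool_rot: [-3.141, -0.004, -2.856]
force: [-25.6, -8.1, 18.8]
grip_width: 0.0004
finger_force: 12.8
```

Request:
drive_tool:
  targets:
    - {"dx": -0.03,"dy": 0,"dz": 0,"yaw": 0,"fingers": 1}

```text
clock: 10.45
position: [0.6167, -0.0526, 0.0711]
tool_rot: [-3.141, -0.01, -2.857]
force: [-44.9, -12.4, 32.0]
grip_width: 0.0002
finger_force: 22.8
```

Request:
drive_tool:
  targets:
    - {"dx": 0.1,"dy": 0,"dz": 0,"yaw": 0,"fingers": 1}
    - {"dx": 0.15,"dy": 0,"dz": 0,"yaw": 0,"fingers": 1}
    - {"dx": 0,"dy": 0,"dz": -0.3,"yaw": 0,"fingers": 1}
    - {"dx": 0,"dy": 0,"dz": -0.3,"yaw": 0,"fingers": 1}
    - {"dx": 0,"dy": 0,"dz": -0.3,"yaw": 0,"fingers": 0.5}
    - {"dx": 0,"dy": 0,"dz": 0,"yaw": 0.084,"fingers": 0.5}
    - {"dx": 0,"dy": 0,"dz": 0,"yaw": 0.084,"fingers": 0.5}
    - {"dx": 0,"dy": 0,"dz": 0,"yaw": 0.084,"fingers": 0.5}
    - {"dx": 0,"dy": 0,"dz": 0,"yaw": 0.084,"fingers": 0.5}
    - {"dx": 0,"dy": 0,"dz": 0,"yaw": 0.084,"fingers": 0.5}
    - {"dx": 0,"dy": 0,"dz": 0,"yaw": 0.084,"fingers": 0.5}
    - {"dx": 0,"dy": 0,"dz": 0,"yaw": 0.084,"fingers": 0.5}
    - {"dx": 0,"dy": 0,"dz": 0,"yaw": 0.084,"fingers": 0.5}
    - {"dx": 0,"dy": 0,"dz": 0,"yaw": 0.084,"fingers": 0.5}
    - {"dx": 0,"dy": 0,"dz": 0,"yaw": 0.084,"fingers": 0.5}
    - {"dx": 0,"dy": 0,"dz": 0,"yaw": 0.084,"fingers": 0.5}
    - {"dx": 0,"dy": 0,"dz": 0,"yaw": 0.084,"fingers": 0.5}
    - {"dx": 0,"dy": 0,"dz": 0,"yaw": 0.084,"fingers": 0.5}
    - {"dx": 0,"dy": 0,"dz": 0,"yaw": 0.084,"fingers": 0.5}
    - {"dx": 0,"dy": 0,"dz": 0,"yaw": 0.084,"fingers": 0.5}

```text
clock: 12.45
position: [0.5974, -0.0569, 0.1616]
tool_rot: [3.141, -0.0, 1.444]
force: [0.8, 1.2, -0.4]
grip_width: 0.0427
finger_force: 0.0
```

Request:
drive_tool:
  targets:
    - {"dx": 0.346,"dy": -0.184,"dz": 0,"yaw": 0,"fingers": 0.5}
    - {"dx": 0.346,"dy": -0.184,"dz": 0,"yaw": 0,"fingers": 0.5}
    - {"dx": 0.346,"dy": -0.184,"dz": 0,"yaw": 0,"fingers": 0.5}
    - {"dx": 0.346,"dy": -0.184,"dz": 0,"yaw": 0,"fingers": 0.5}
    - {"dx": 0.346,"dy": -0.184,"dz": 0,"yaw": 0,"fingers": 0.5}
    - {"dx": 0.346,"dy": -0.184,"dz": 0,"yaw": 0,"fingers": 0.5}
    - {"dx": 0.346,"dy": -0.184,"dz": 0,"yaw": 0,"fingers": 0.5}
    - {"dx": 0,"dy": 0,"dz": 0,"yaw": 0,"fingers": 0.5}
    - {"dx": 0,"dy": 0,"dz": 0,"yaw": 0,"fingers": 0.5}

```text
clock: 13.35
position: [0.498, 0.1994, 0.1615]
tool_rot: [3.141, -0.0, 1.452]
force: [0.2, -1.6, -0.4]
grip_width: 0.0426
finger_force: 0.0
```

```bash
python3 - <<'E'
from h import *
s=readout.observe(); f=grab_frame("wrist"); T=wT(s); np.save("T2.npy",T); print(s["position"],s["tool_rot"])
v=[.6162,.1539,.2107]
L=np.array([[-.062,.09,.01],[-.062,-.18,.01],[.053,.09,.01],[-.019,-.044,.114],[-.019,.044,.114],[-.019,.052,.114]])
p=np.r_[wproj(T,place(v,L)),wproj(T,place([.458,.3436,-.1214],[[0,-.095,.0085],[0,.095,.0085],[0,0,.0085]]))]; print(p.round(1))
cv2.imwrite("pics/w4raw.png",f)
g=cv2.resize(f,(800,600),interpolation=cv2.INTER_CUBIC)
for q in p*1.5625: cv2.drawMarker(g,tuple(int(k) for k in q),(0,255,0),cv2.MARKER_CROSS,7,1)
cv2.imwrite("pics/w4.png",g)
E
```

```text
[0.4979983  0.19944983 0.1615023 ] [ 3.14113391e+00 -4.41000159e-04  1.45193125e+00]
[[285.5 138.6]
 [335.3 312.5]
 [377.8 110.3]
 [375.8 274.2]
 [361.6 194.1]
 [359.7 185.6]
 [203.7 130.4]
 [204.  -30.1]
 [202.6  46.8]]
```

View pics/w4.png

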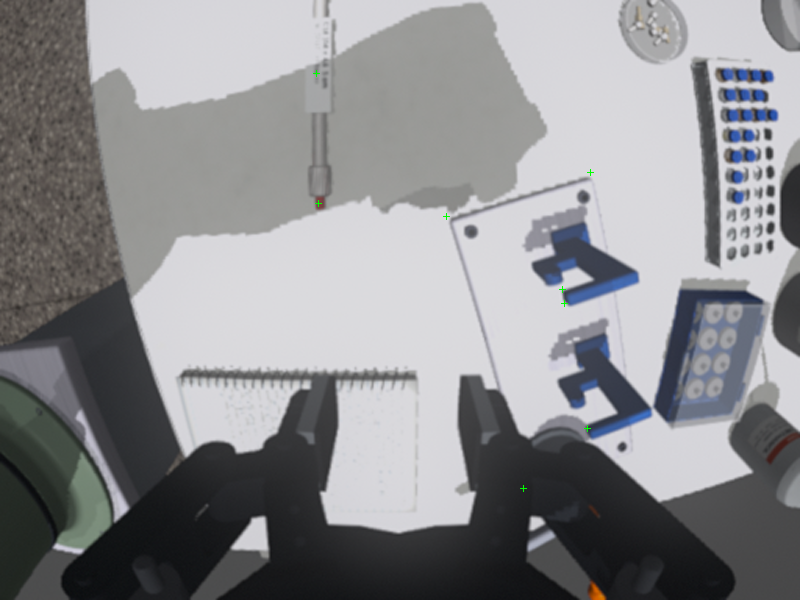

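The column's end cap is at (320,205), close to its cross, so that fit is good. The plate corner at (452,219) is 3–4 mm off, so I'll zoom on the hooks and refit the holder.

```bash
python3 - <<'E'
import cv2
f=cv2.imread("pics/w4raw.png"); cv2.imwrite("pics/w4z.png",cv2.resize(f[105:295,275:425],None,fx=3,fy=3,interpolation=cv2.INTER_CUBIC)[:570])
E
```

View pics/w4z.png

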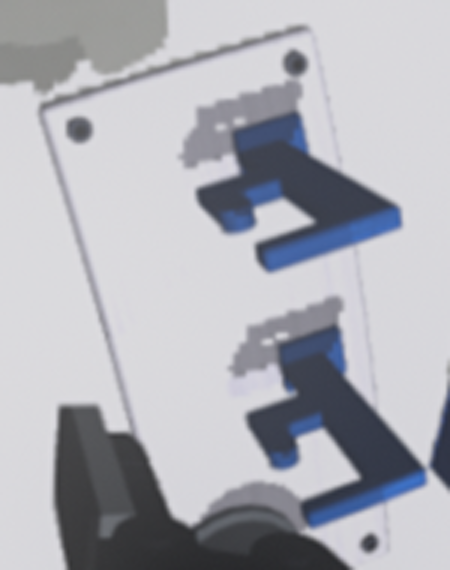

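```bash
python3 - <<'E'
from h import *
np.set_printoptions(precision=4,suppress=True)
T=np.load("T2.npy"); Z=lambda a:np.array(a)/3+[275,105]
L=np.array([[-.019,.044,.114],[-.019,.052,.114],[.027,.052,.114],[.027,.044,.114],[.027,-.044,.114],[.027,-.052,.114],[-.019,-.044,.114],[-.019,-.052,.114],[-.062,.09,.01],[.053,.09,.01]])
px=Z([(268,271),(264,262),(400,208),(401,226),(425,470),(425,486),(308,515),(312,526),(41,108),(308,30)])
print(*wfit(T,L,px,[.616,.154,.21]))
print(*wfit(T,L[:8],px[:8],[.616,.154,.21]))
W=lambda a:np.array(a)/1.5625
f=W([(320,207),(317,100)])
# column: cap end and points on the axis -> x,yaw
e=lambda v:np.r_[(wproj(T,place(v,[[0,-.095,.0085]]))-W([(320,207)])).ravel(), wproj(T,place(v,[[0,0,.0085]]))[0,0]-W([(319.5,0)])[0,0]]
print(least_squares(e,[.458,.3436,-.12]).x)
E
```

```text
[0.6182 0.1503 0.2067] [[-0.4939  2.3552]
 [-0.8886 -3.1037]
 [ 0.5013 -0.9911]
 [ 1.3774  1.3772]
 [ 0.8815 -0.5092]
 [ 1.1586  0.2237]
 [-0.5433  0.1143]
 [-1.089   2.3913]
 [-0.9209  0.2557]
 [ 2.1064 -1.598 ]]
[0.6182 0.1505 0.2065] [[-0.497   2.116 ]
 [-0.8922 -3.3489]
 [ 0.5081 -1.223 ]
 [ 1.385   1.1503]
 [ 0.8927 -0.6759]
 [ 1.1696  0.0623]
 [-0.5445 -0.0559]
 [-1.0903  2.2268]]
[ 0.4598  0.341  -0.1317]
```

The two fits differ by the same offset for the column and the holder (about +2, -3 mm), so the relative placement holds. I'll use the averages and move over the column and down.

Request:
drive_tool:
  targets:
    - {"dx": 0.274,"dy": -0.111,"dz": 0,"yaw": 0,"fingers": 0.5}
    - {"dx": 0.274,"dy": -0.111,"dz": 0,"yaw": 0,"fingers": 0.5}
    - {"dx": 0.274,"dy": -0.111,"dz": 0,"yaw": 0,"fingers": 0.5}
    - {"dx": 0.274,"dy": -0.111,"dz": 0,"yaw": 0,"fingers": 0.5}
    - {"dx": 0.274,"dy": -0.111,"dz": 0,"yaw": 0,"fingers": 0.5}
    - {"dx": 0,"dy": 0,"dz": 0.4,"yaw": 0,"fingers": 0.5}
    - {"dx": 0,"dy": 0,"dz": 0.4,"yaw": 0,"fingers": 0.5}
    - {"dx": 0,"dy": 0,"dz": 0.4,"yaw": 0,"fingers": 0.5}
    - {"dx": 0,"dy": 0,"dz": 0.4,"yaw": 0,"fingers": 0.5}
    - {"dx": 0,"dy": 0,"dz": 0,"yaw": 0,"fingers": 0.5}
    - {"dx": 0,"dy": 0,"dz": 0,"yaw": 0,"fingers": 0.5}

```text
clock: 14.5
position: [0.4602, 0.3403, 0.0019]
tool_rot: [3.142, 0.001, 1.45]
force: [-0.8, 1.2, 0.6]
grip_width: 0.0426
finger_force: 0.0
```

Request:
drive_tool:
  targets:
    - {"dx": 0,"dy": 0,"dz": 0.1,"yaw": 0,"fingers": 0.5}
    - {"dx": 0,"dy": 0,"dz": 0.1,"yaw": 0,"fingers": 0.5}
    - {"dx": 0,"dy": 0,"dz": 0.05,"yaw": 0,"fingers": 0.5}

```text
clock: 14.8
position: [0.4595, 0.3414, -0.0239]
tool_rot: [3.141, -0.001, 1.452]
force: [0.3, 0.9, -0.6]
grip_width: 0.0427
finger_force: 0.0
```

Request:
drive_tool:
  targets:
    - {"dx": 0,"dy": 0,"dz": 0.04,"yaw": 0,"fingers": 0.5}
    - {"dx": 0,"dy": 0,"dz": 0,"yaw": 0,"fingers": 1}
    - {"dx": 0,"dy": 0,"dz": 0,"yaw": 0,"fingers": 1}
    - {"dx": 0,"dy": 0,"dz": 0,"yaw": 0,"fingers": 1}
    - {"dx": 0,"dy": 0,"dz": 0,"yaw": 0,"fingers": 1}
    - {"dx": 0,"dy": 0,"dz": 0,"yaw": 0,"fingers": 1}
  squeeze: 40

```text
clock: 15.4
position: [0.4595, 0.3413, -0.0275]
tool_rot: [3.141, -0.0, 1.452]
force: [-0.3, -1.0, 5.3]
grip_width: 0.0073
finger_force: 39.5
```

Request:
drive_tool:
  targets:
    - {"dx": 0,"dy": 0,"dz": -0.1,"yaw": 0,"fingers": 1}
    - {"dx": 0,"dy": 0,"dz": -0.3,"yaw": 0,"fingers": 1}
    - {"dx": 0,"dy": 0,"dz": -0.3,"yaw": 0,"fingers": 1}
    - {"dx": 0,"dy": 0,"dz": -0.3,"yaw": 0,"fingers": 1}
    - {"dx": 0,"dy": 0,"dz": -0.3,"yaw": 0,"fingers": 1}
    - {"dx": 0,"dy": 0,"dz": 0,"yaw": -0.07,"fingers": 1}
    - {"dx": 0,"dy": 0,"dz": 0,"yaw": -0.07,"fingers": 1}
    - {"dx": 0,"dy": 0,"dz": 0,"yaw": -0.068,"fingers": 1}
    - {"dx": -0.311,"dy": 0.057,"dz": 0,"yaw": 0,"fingers": 1}
    - {"dx": -0.311,"dy": 0.057,"dz": 0,"yaw": 0,"fingers": 1}
    - {"dx": -0.311,"dy": 0.057,"dz": 0,"yaw": 0,"fingers": 1}
    - {"dx": -0.311,"dy": 0.057,"dz": 0,"yaw": 0,"fingers": 1}
    - {"dx": -0.311,"dy": 0.057,"dz": 0,"yaw": 0,"fingers": 1}
    - {"dx": -0.311,"dy": 0.057,"dz": 0,"yaw": 0,"fingers": 1}
    - {"dx": -0.311,"dy": 0.057,"dz": 0,"yaw": 0,"fingers": 1}
    - {"dx": 0,"dy": 0,"dz": 0,"yaw": 0,"fingers": 1}
    - {"dx": 0,"dy": 0,"dz": 0,"yaw": 0,"fingers": 1}

```text
clock: 17.1
position: [0.5433, 0.136, 0.1026]
tool_rot: [3.141, -0.0, 1.777]
force: [-0.6, 0.5, -1.4]
grip_width: 0.007
finger_force: 39.2
```

Request:
drive_tool:
  targets:
    - {"dx": 0,"dy": 0,"dz": 0.2,"yaw": 0,"fingers": 1}
    - {"dx": 0,"dy": 0,"dz": 0.2,"yaw": 0,"fingers": 1}
    - {"dx": 0,"dy": 0,"dz": 0.086,"yaw": 0,"fingers": 1}
    - {"dx": 0,"dy": 0,"dz": 0,"yaw": 0,"fingers": 1}
    - {"dx": 0,"dy": 0.2,"dz": 0,"yaw": 0,"fingers": 1}
    - {"dx": 0,"dy": 0.2,"dz": 0,"yaw": 0,"fingers": 1}
    - {"dx": 0,"dy": 0,"dz": 0,"yaw": 0,"fingers": 1}

```text
clock: 17.8
position: [0.5847, 0.1458, 0.0547]
tool_rot: [3.139, -0.0, 1.779]
force: [-0.7, -0.2, -1.4]
grip_width: 0.0069
finger_force: 39.3
```

Request:
drive_tool:
  targets:
    - {"dx": 0,"dy": 0.1,"dz": 0,"yaw": 0,"fingers": 1}
    - {"dx": 0,"dy": 0.1,"dz": 0,"yaw": 0,"fingers": 1}
    - {"dx": 0,"dy": 0.1,"dz": 0,"yaw": 0,"fingers": 1}
    - {"dx": 0,"dy": 0,"dz": 0,"yaw": 0,"fingers": 1}

```text
clock: 18.2
position: [0.613, 0.1512, 0.0537]
tool_rot: [3.141, 0.0, 1.778]
force: [-0.5, 0.1, -1.0]
grip_width: 0.0071
finger_force: 39.3
```

Request:
drive_tool:
  targets:
    - {"dx": 0,"dy": 0.03,"dz": 0,"yaw": 0,"fingers": 1}
    - {"dx": 0,"dy": 0.015,"dz": 0,"yaw": 0,"fingers": 1}
    - {"dx": 0,"dy": 0,"dz": 0,"yaw": 0,"fingers": 1}

```text
clock: 18.5
position: [0.6162, 0.1518, 0.0536]
tool_rot: [-3.142, -0.0, 1.778]
force: [0.2, 0.5, -1.4]
grip_width: 0.0068
finger_force: 39.3
```

Request:
drive_tool:
  targets:
    - {"dx": 0,"dy": 0.015,"dz": 0,"yaw": 0,"fingers": 1}
    - {"dx": 0,"dy": 0,"dz": 0,"yaw": 0,"fingers": 1}

```text
clock: 18.7
position: [0.6177, 0.1522, 0.0536]
tool_rot: [3.142, 0.0, 1.778]
force: [-0.1, -0.7, -0.4]
grip_width: 0.0068
finger_force: 39.3
```

Request:
drive_tool:
  targets:
    - {"dx": 0,"dy": 0.015,"dz": 0,"yaw": 0,"fingers": 1}
    - {"dx": 0,"dy": 0,"dz": 0,"yaw": 0,"fingers": 1}

```text
clock: 18.9
position: [0.6193, 0.1525, 0.0536]
tool_rot: [3.141, -0.0, 1.778]
force: [0.4, -0.6, -1.2]
grip_width: 0.007
finger_force: 39.3
```

Request:
drive_tool:
  targets:
    - {"dx": 0,"dy": 0.015,"dz": 0,"yaw": 0,"fingers": 1}
    - {"dx": 0,"dy": 0,"dz": 0,"yaw": 0,"fingers": 1}

```text
clock: 19.1
position: [0.6206, 0.1528, 0.0536]
tool_rot: [-3.141, 0.0, 1.778]
force: [-0.7, -1.0, -0.9]
grip_width: 0.0071
finger_force: 39.3
```

Request:
drive_tool:
  targets:
    - {"dx": 0,"dy": 0.015,"dz": 0,"yaw": 0,"fingers": 1}
    - {"dx": 0,"dy": 0,"dz": 0,"yaw": 0,"fingers": 1}

```text
clock: 19.3
position: [0.6207, 0.1527, 0.0533]
tool_rot: [-3.139, 0.0, 1.778]
force: [-8.4, -2.2, 3.9]
grip_width: 0.0067
finger_force: 39.9
```

Request:
drive_tool:
  targets:
    - {"dx": 0,"dy": 0.015,"dz": 0,"yaw": 0,"fingers": 1}
    - {"dx": 0,"dy": 0,"dz": 0,"yaw": 0,"fingers": 1}

```text
clock: 19.5
position: [0.6208, 0.1528, 0.0531]
tool_rot: [-3.136, 0.0, 1.778]
force: [-15.6, -3.6, 9.2]
grip_width: 0.0071
finger_force: 40.6
```

Request:
drive_tool:
  targets:
    - {"dx": 0,"dy": -0.06,"dz": 0,"yaw": 0,"fingers": 1}
    - {"dx": 0,"dy": 0,"dz": 0,"yaw": 0,"fingers": 1}
    - {"dx": 0,"dy": 0,"dz": 0.07,"yaw": 0,"fingers": 1}
    - {"dx": 0,"dy": 0,"dz": 0.05,"yaw": 0,"fingers": 1}
    - {"dx": 0,"dy": 0,"dz": 0,"yaw": 0,"fingers": 1}

```text
clock: 20.0
position: [0.6173, 0.152, 0.0405]
tool_rot: [-3.14, 0.0, 1.778]
force: [-0.6, 0.4, -1.1]
grip_width: 0.0068
finger_force: 39.5
```

Request:
drive_tool:
  targets:
    - {"dx": 0,"dy": 0,"dz": 0.05,"yaw": 0,"fingers": 1}
    - {"dx": 0,"dy": 0,"dz": 0.03,"yaw": 0,"fingers": 1}
    - {"dx": 0,"dy": 0,"dz": 0,"yaw": 0,"fingers": 1}

```text
clock: 20.3
position: [0.6174, 0.152, 0.0331]
tool_rot: [-3.141, 0.0, 1.778]
force: [-0.1, 0.3, -2.4]
grip_width: 0.007
finger_force: 39.5
```

Request:
drive_tool:
  targets:
    - {"dx": 0,"dy": 0,"dz": 0.035,"yaw": 0,"fingers": 1}
    - {"dx": 0,"dy": 0,"dz": 0,"yaw": 0,"fingers": 1}

```text
clock: 20.5
position: [0.6175, 0.1521, 0.0297]
tool_rot: [-3.141, 0.0, 1.778]
force: [-0.5, 0.9, -1.6]
grip_width: 0.0067
finger_force: 39.5
```

Request:
drive_tool:
  targets:
    - {"dx": 0,"dy": 0,"dz": 0.015,"yaw": 0,"fingers": 1}
    - {"dx": 0,"dy": 0,"dz": 0,"yaw": 0,"fingers": 1}

```text
clock: 20.7
position: [0.6178, 0.1521, 0.0289]
tool_rot: [3.141, -0.0, 1.778]
force: [-1.1, 0.4, 3.4]
grip_width: 0.0068
finger_force: 40.0
```

The rod touches the throat floors at the expected height. I'll release and rise.

Request:
drive_tool:
  targets:
    - {"dx": 0,"dy": 0,"dz": 0,"yaw": 0,"fingers": 0.7}
    - {"dx": 0,"dy": 0,"dz": 0,"yaw": 0,"fingers": 0.7}
    - {"dx": 0,"dy": 0,"dz": 0,"yaw": 0,"fingers": 0.7}
    - {"dx": 0,"dy": 0,"dz": 0,"yaw": 0,"fingers": 0.7}
    - {"dx": 0,"dy": 0,"dz": -0.1,"yaw": 0,"fingers": 0.7}
    - {"dx": 0,"dy": 0,"dz": -0.2,"yaw": 0,"fingers": 0.7}
    - {"dx": 0,"dy": 0,"dz": -0.3,"yaw": 0,"fingers": 0.7}
    - {"dx": 0,"dy": 0,"dz": -0.3,"yaw": 0,"fingers": 0.7}
    - {"dx": 0,"dy": 0,"dz": -0.3,"yaw": 0,"fingers": 0.7}
    - {"dx": -0.2,"dy": -0.3,"dz": -0.2,"yaw": 0,"fingers": 0.7}
    - {"dx": 0,"dy": -0.3,"dz": 0,"yaw": 0,"fingers": 0.7}
    - {"dx": 0,"dy": -0.3,"dz": 0,"yaw": 0,"fingers": 0.7}
    - {"dx": 0,"dy": 0,"dz": 0,"yaw": 0,"fingers": 0.7}

```text
clock: 22.0
position: [0.531, 0.1132, 0.1698]
tool_rot: [-3.141, -0.0, 1.778]
force: [1.2, 0.7, -0.0]
grip_width: 0.0257
finger_force: 0.0
```

```bash
python3 - <<'E'
from h import *
s=readout.observe(); T=wT(s); f=grab_frame("wrist"); g=grab_frame("side"); h=grab_frame("scene")
a=cv2.resize(g[130:230,180:280],(400,400),interpolation=cv2.INTER_CUBIC); b=cv2.resize(h[170:280,270:395],(400,352),interpolation=cv2.INTER_CUBIC)
b=cv2.copyMakeBorder(b,0,48,0,0,cv2.BORDER_CONSTANT)
# wrist part
c=f[0:200,:]; c=cv2.resize(c,(512,200))
cv2.imwrite("pics/end.png",np.vstack([np.hstack([a,b]),cv2.copyMakeBorder(c,0,0,144,144,cv2.BORDER_CONSTANT)]))
E
```

```text
(no output)
```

View pics/end.png

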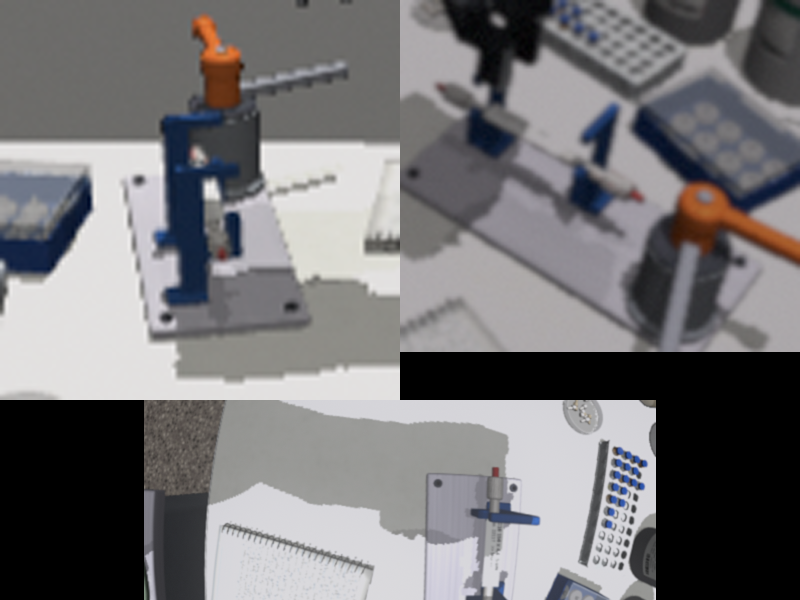

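The column lies in both throats: in the side crop at (222,220) it sits behind the lips. The lever and keeper are open, and the gripper is clear of everything.

```bash
python3 -c "
from workcell import workorder
print(workorder.job_done())"
```

```text
the job is handed in; nothing more can be done
None
```

The job is handed in: the lever is broken loose and pushed to its stop, the keeper is left open, and the column hangs at the bottom of both hook throats, released; the first push missed because the fingertips sit about 36 mm above the reported TCP, so I repeated it lower.

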